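# Seat the five-blade shear head in its slotted cell

## Task

Lift the five-blade shear head out of its grey parking stand and lower it into the slotted metal cell so that all five blades enter their five slots, feeling for the slots because the slotted plate may be clamped well off the cell's middle. Press the head down, gently and never harder than about 30 N, until its crossbar lies flat on the slotted plate, then let go. Leave the wash bottle, the tub and the beaker where they stand.

Things in the scene. Friction and masses are not known exactly. Their poses are not given: they have to be found in the camera images.
- head_grip (a point): Centre of the upright grip tab of the loose shear head (about 0.25 kg, bare metal). Tab: 14 mm thick (head's x), 36 wide (y), 44 tall, in the middle of a crossbar 70 (x) x 50 (y) x 8 mm whose top is 22 mm below this point. z up. The head starts hanging in the stand, parallel to it, this point 72 mm above the bench. The head is the same turned half round.
- head_tips (a point): Bottom of the head's middle blade, 64 mm below the grip point. Five flat blades hang under the crossbar, each 4 mm thick (x), 30 mm wide (y), 34 mm long, side by side along x at 14 mm pitch, the middle one under the tab.
- stand: Grey plastic parking stand, fixed, 90 (x) x 64 (y) mm foot and two 12 mm thick rails along x, 42 mm high, with a 36 mm gap between them in which the blades hang; the head's crossbar rests on the rails. Origin: centre of its underside, z up.
- cell: Metal shear cell, fixed: an open box 124 (x) x 66 (y) x 60 mm high on a foot 140 x 80 x 6 mm. Origin: centre of its underside, x along its long side, z up. The slotted plate on top rests on a rubber gasket: it springs down about 1 mm per 6 N, at most 4 mm. With the head fully home its crossbar lies on the plate and the head's grip point is 96 mm above this origin.
- cell_top (a point): Point 66 mm above the cell's origin, level with the top of the slotted plate (110 x 64 x 6 mm). Five through slots, 6 mm wide (x), 34 long (y), 14 mm pitch along x, rims bevelled 1 mm, in mid-plate. The plate is true to the cell in y and yaw but clamped up to 9 mm off this point along +x or -x: feel or look for it. One slot off, an end blade meets solid plate.
- platen (a joint): Flat platen inside the cell under the slots: how far it has been pushed down (m). At 0 its face is 12 mm below the plate's top; it starts at 0 to 0.005. It stays where it is and yields downwards only under about 8 N, so a released head stops on it and must be pressed on; about 0.022 when the head is home.
- wash_bottle_mid (a point): Bystander: white bottle 54 mm across and 140 mm high, loose; point at half height.
- tub_mid (a point): Bystander: white tub with a blue cap, 68 mm across and 70 mm high, loose; point at half height.
- beaker_mid (a point): Bystander: glass beaker 60 mm across and 80 mm high, loose; point at half height.
There are look-alikes about, which are no part of the job. What is shaped like the part that bears head_grip but black is not meant. What is shaped like the cell but red is not meant.

How it is judged:
By the outcome, as a careful person would: the job done as asked, in the order asked, and still so for the second after the job is handed in, with the robot touching nothing.
It also fails if it takes over 72 s, if anything falls off the work surface, if the arm or the gripper's body presses on something with over 40 N, if the wrist force passes 120 N, or if a joint passes its speed limit or range.

## Robot

A 7-joint arm with a two-finger parallel gripper is mounted at the origin on the work surface. World frame = base frame: x ahead of the robot, y to its left, z up, the work surface at z = 0. Lengths are in m, angles in rad, forces in N, time in s.
With the tool pointing down it reaches from about 0.4 to 0.875 m from the base axis. Payload 6.5 kg.
Tool frame: the origin (TCP) lies midway between the tips of the shut fingers; the grasp point (between the pads) lies 19 mm behind it; z points along the fingers, x is the direction in which the jaws open and shut, and the axes are right-handed (so a half turn about z gives the same grasp; the last joint's range is limited). The gripper opens to 85 mm and grips with 20 to 120 N. Pads are 22 mm wide; open, the fingers measure 114 mm over their backs; the gripper's body (76 mm by 85 mm) begins 54 mm behind the grasp point. The pads swing forward as they close: fully open they stand 13 mm farther back than shut.
Start: joints at [-1.263, 0.536, -0.004, 1.538, 0.003, 1.067, -0.071], TCP at [0.237, 0.605, 0.231] pointing down, gripper open.
Joint ranges: [-2.7, 2.7], [-0.37, 2.16], [-1.27, 1.26], [0.24, 2.4], [-1.31, 4.45], [0.19, 1.91], [-2.76, 2.76]. Speed limits (rad/s): [2.39, 2.39, 3.14, 3.14, 3.14, 3.14, 3.14].

## Interface

Orientations are given as a unit quaternion [x, y, z, w].
In Python, from station import env gives the robot as it stands.
- The arm moves only by the tool jog_arm, never from a script. Its argument "steps" is text: rows parted by semicolons, each of 4 numbers parted by spaces: the shift along the tool's x, y, z in cm, then the turn about the tool's z in degrees. A call has 1 to 20 rows; each row is the pose to reach, as a shift and turn from the pose commanded when the call began, along the tool's axes at that moment; what a row does not reach only later rows make up. A row lasts 1/8 s, in which the tool goes at most 62.5 mm and 10.7 degrees, less where a joint would pass 70% of its speed; a pose out of reach is approached as far as the arm can. A call with a gripper value outside its range is refused whole. "claw" is the closure in counts, from 0 (fully open) to 255 (shut), set as the call begins (left out, the last holds). The fingers move at their own pace and stop on an object; "grip_force" is the grip in N (left out, the last holds). Time passes only in rows, so rows that repeat a pose let the fingers close. It gives the time, the measured TCP pose, the force and the opening at its end, in the units of the state.
- env.get_state(): the state, without advancing time (a new reading comes with each control period).
- env.grab_frame(name): name is "scene" or "side" or "wrist"; returns the picture (480x640x3 uint8, red, green, blue); there is no depth.
- env.get_calibration(name): a dict with "fx", "fy", "cx", "cy" (pixels), "position" and "rotation" of the camera in the world; the wrist camera has in their place "tool_from_camera" (4x4, takes a point from camera to tool coordinates, whose origin is the TCP and whose axes are the tool frame's). Camera axes: x right, y up, looking along -z (the intrinsics and any distortion apply to the point x, -y, -z); pixel columns grow to the right and rows downward; lengths in m; the calibration is good to about 2 mm. A picture is of the moment at which its call begins: read the wrist's pose just before it. get_calibration takes no time and is no camera call.
- env.finish_job(): hands the job in, once; it reports no verdict.
The state is a dict: "t": time; "joints": joint angles; "dq": joint speeds; "effort": joint torques, N m; "tcp_pos": TCP position; "eef_rot": TCP orientation; "ft_force": force on the tool from outside, world axes, zero at the start; "torque": the same for the moment, N m; "grip_width": opening from 0.0 (shut) to 1.0 (fully open).
Only numpy, scipy, OpenCV 4.12 (cv2) and the standard library are available. Lean on these libraries where they do the work, as an engineer would, in place of code of your own. Each camera call takes 0.05 s, during which the arm holds its last target. There are 200 camera calls.

## Working session

There is one attempt and no reset: what is moved stays moved. The work goes in short steps, Python scripts to look and compute and a tool call to move; the robot and the scene stay as the last step left them, time stands still between calls to the robot, and variables do not carry over. Pictures are saved under pics/ and viewed, about 8 in all and at most 12, crops included, and the job is handed in when it is done.

Besides the shell and the picture viewer there is one more tool, called by a JSON object that holds its "method" and its "body", one argument or row to a line. jog_arm: Moves the arm, as the interface text tells. Its arguments: {"type":"object","properties":{"steps":{"type":"string"},"claw":{"type":"number"},"grip_force":{"type":"number"}},"required":["steps"]}

```bash
mkdir -p pics; ls
cat > h.py <<'E'
import numpy as np,cv2
from scipy.spatial.transform import Rotation as R
from station import env
def cam(n):
    c=env.get_calibration(n)
    if 'tool_from_camera' in c:
        s=env.get_state(); T=np.eye(4); T[:3,:3]=R.from_quat(s['eef_rot']).as_matrix(); T[:3,3]=s['tcp_pos']
        M=T@np.array(c['tool_from_camera']); return c,M[:3,3],M[:3,:3]
    r=np.array(c['rotation']); 
    if r.shape!=(3,3): r=R.from_quat(r).as_matrix()
    return c,np.array(c['position']),r
def grab(n,f=None):
    k=cam(n); im=env.grab_frame(n)
    if f: cv2.imwrite('pics/'+f,im[:,:,::-1])
    return im,k
def ray(k,u,v):
    c,p,r=k; d=r@np.array([(u-c['cx'])/c['fx'],-(v-c['cy'])/c['fy'],-1.]); return p,d
def onz(k,u,v,z):
    p,d=ray(k,u,v); return p+d*(z-p[2])/d[2]
def proj(k,P):
    c,p,r=k; q=r.T@(np.array(P)-p); return c['cx']-c['fx']*q[0]/q[2], c['cy']+c['fy']*q[1]/q[2]
E
python3 - <<'E'
from h import *
for n in ['scene','side','wrist']:
    im,k=grab(n,n+'0.png'); print(n,k[0].keys() if n=='scene' else '',k[1].round(3),k[2].round(3).tolist(),k[0]['fx'],{a:b for a,b in k[0].items() if 'dist' in a})
print(env.get_state())
E
```

```text
pics
scene dict_keys(['fx', 'fy', 'cx', 'cy', 'position', 'rotation']) [1.174 0.63  0.684] [[-0.701, -0.391, 0.596], [0.713, -0.381, 0.589], [-0.003, 0.838, 0.546]] 559.8405168839768 {}
side  [0.334 0.732 0.613] [[-0.965, 0.142, -0.221], [-0.263, -0.546, 0.795], [-0.008, 0.825, 0.565]] 514.7609746921928 {}
wrist  [0.164 0.635 0.372] [[0.365, -0.887, -0.284], [0.931, 0.347, 0.113], [-0.001, -0.306, 0.952]] 384.91878921154364 {}
{'t': 0.15, 'joints': array([-1.26325215,  0.53702884, -0.00443788,  1.53859489,  0.00262741,
        1.06731333, -0.07122262]), 'dq': array([-0.00013376, -0.00192362, -0.00022015, -0.00249337, -0.00083278,
       -0.00054602,  0.0007171 ]), 'effort': array([ 1.65089441e-03, -5.83782363e+01,  1.04989573e+00, -2.59350103e+01,
        1.24774966e-02,  6.53855939e-03,  1.11630289e-06]), 'tcp_pos': array([0.23716119, 0.60468687, 0.23061059]), 'eef_rot': array([ 8.26149507e-01,  5.63450570e-01, -5.15623233e-04,  4.27019132e-04]), 'ft_force': array([-0.78778029, -0.15097868,  0.58604325]), 'torque': array([ 0.04344401,  0.01781298, -0.00778859]), 'grip_width': 1.0021501815610472}
```

View pics/scene0.png

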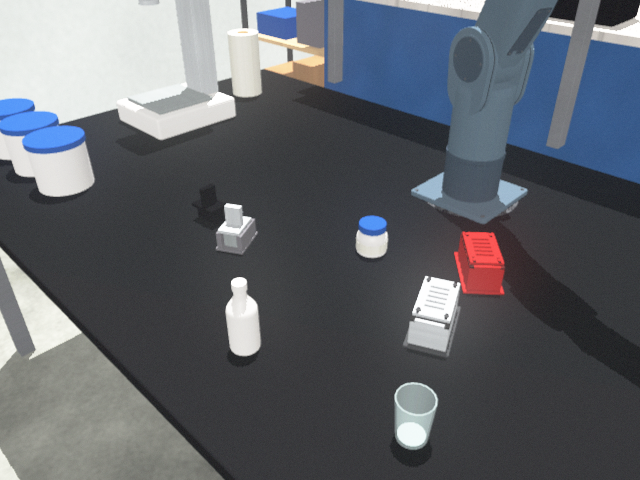

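View pics/side0.png

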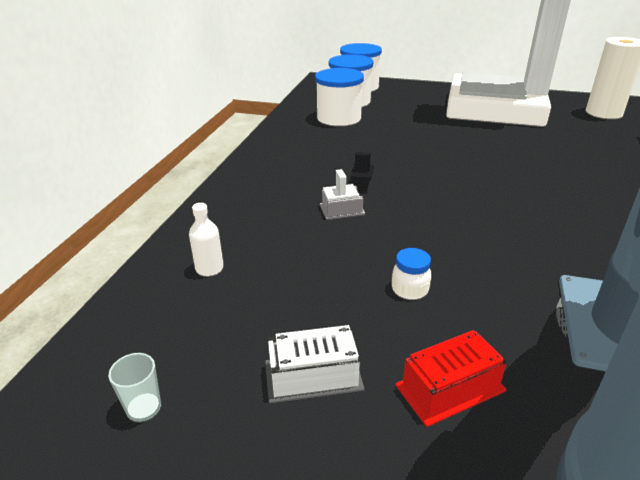

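Candidates for the head are the bare metal one at scene (234,214) / side (341,182) and the black one at scene (208,195) / side (362,160). For the cell they are metal at scene (437,310) / side (315,360) and red at scene (480,260) / side (452,375). I choose the bare-metal pair and check it in a close crop.

Run:
```python
from h import *
a=cv2.imread('pics/scene0.png');b=cv2.imread('pics/side0.png')
z=lambda im,x,y,w,h:cv2.resize(im[y:y+h,x:x+w],(400,300),interpolation=cv2.INTER_CUBIC)
cv2.imwrite('pics/crop.png',np.vstack([np.hstack([z(a,190,180,100,75),z(a,390,262,100,75+0)]),np.hstack([z(b,300,150,100,75),z(b,260,310,120,90)])]))
ka,kb=cam('scene'),cam('side')
def tri(pa,pb):
    p,d=ray(ka,*pa);q,e=ray(kb,*pb)
    s=np.linalg.lstsq(np.c_[d,-e],q-p,rcond=None)[0]; A=p+s[0]*d;B=q+s[1]*e
    return ((A+B)/2).round(4),np.linalg.norm(A-B).round(4)
print('tab',tri((234,215),(341,183)))
print('bottle base',onz(ka,245,345,0)); print('tub',tri((372,226),(413,260))); print('cell',tri((437,299),(315,345)))
print('black',tri((208,193),(362,163)))
```

```text
tab (array([ 0.56  , -0.2472,  0.0699]), np.float64(0.0016))
bottle base [0.75565512 0.02441394 0.        ]
tub (array([ 0.3732, -0.0133,  0.0615]), np.float64(0.0015))
cell (array([0.485 , 0.2304, 0.0639]), np.float64(0.0023))
black (array([ 0.5375, -0.3733,  0.0649]), np.float64(0.0085))
```

View pics/crop.png

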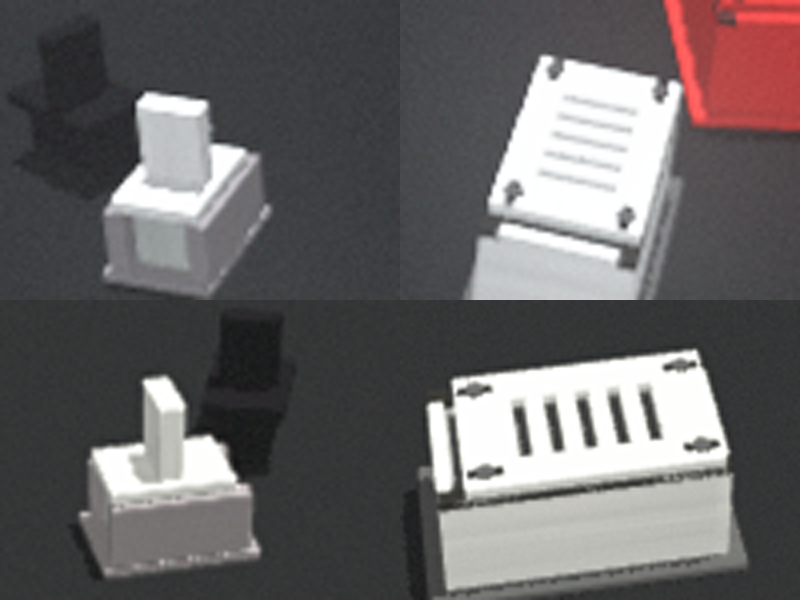

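The crop shows the bare-metal head on its grey stand at top and bottom left, with the black look-alike behind it. The metal cell shows five slots, and its plate is shifted towards one end. Next I get yaws from the corners.

Run:
```python
from h import *
kb=cam('side')
q=lambda c,s,ox,oy,z:onz(kb,c[0]/s+ox,c[1]/s+oy,z)[:2]
L,N,Rr=[q(c,4,300,150,.003) for c in [(82,220),(107,273),(257,252)]]
for d in (Rr-N,L-N): print('stand edge',np.linalg.norm(d),np.degrees(np.arctan2(d[1],d[0])))
print('stand ctr',(L+Rr)/2)
C=[q(c,10/3,260,310,.066) for c in [(52,78),(297,50),(328,168),(65,198)]]
for i in range(4):
    d=C[(i+1)%4]-C[i]; print('plate edge',np.linalg.norm(d),np.degrees(np.arctan2(d[1],d[0])))
print('plate ctr',np.mean(C,0), 'slots',[q(c,10/3,260,310,.066).round(4) for c in [(121,128),(187,120),(251,112)]])
s=env.get_state(); M=R.from_quat(s['eef_rot']).as_matrix()
print(M.round(4)); t=np.array([.56,-.247,.25]); print('to head in tool',(M.T@(t-s['tcp_pos'])*100).round(2))
T=np.array(env.get_calibration('wrist')['tool_from_camera']);print(T.round(3))
```

```text
stand edge 0.08703087880373973 -150.8204044644682
stand edge 0.058972056448299455 -61.111285225040014
stand ctr [ 0.55658447 -0.24657291]
plate edge 0.11062044050439707 -156.10490063240277
plate edge 0.07054136132366699 113.24840320363285
plate edge 0.10990019476546711 23.25241970132165
plate edge 0.06930419137331868 -66.16196349366773
plate ctr [0.48259633 0.23292726] slots [array([0.5085, 0.2439]), array([0.4824, 0.2322]), array([0.4569, 0.2207])]
[[ 3.65e-01  9.31e-01 -4.00e-04]
 [ 9.31e-01 -3.65e-01 -1.30e-03]
 [-1.30e-03  1.00e-04 -1.00e+00]]
to head in tool [-67.51  61.15  -1.84]
[[ 1.    -0.    -0.     0.001]
 [-0.    -0.952 -0.306 -0.079]
 [-0.     0.306 -0.952 -0.142]
 [ 0.     0.     0.     1.   ]]
```

{"method": "jog_arm", "body": {
  "steps": "-20 18 -2 10; -67.5 61 -1 40; -67.5 61 -1 40; -67.5 61 -1 40; -67.5 61 -1 40; -67.5 61 -1 40; -67.5 61 -1 40; -67.5 61 -1 40; -67.5 61 -1 40; -67.5 61 -1 40; -67.5 61 -1 40; -67.5 61 -1 40; -67.5 61 -1 40; -67.5 61 -1 40; -67.5 61 -1 40; -67.5 61 -1 40; -67.5 61 -1 40; -67.5 61 -1 40; -67.5 61 -1 40; -67.5 61 -1 40",
  "claw": 0
}}

```text
t: 2.65
tcp_pos: [0.5589, -0.2454, 0.2415]
eef_rot: [0.969, 0.247, 0.0, -0.0]
ft_force: [0.5, -0.4, 0.8]
grip_width: 0.998
```

Run:
```python
from h import *
s=env.get_state();print(s['t'],s['tcp_pos'],R.from_quat(s['eef_rot']).as_matrix()[:,0],np.abs(s['dq']).max(),s['ft_force'])
im,k=grab('wrist','w1.png'); print(proj(k,[.56,-.247,.094]))
```

```text
2.65 [ 0.55885086 -0.2453801   0.24147637] [8.77720528e-01 4.79172776e-01 3.53106466e-04] 0.0044167728222491666 [ 0.50373985 -0.42546013  0.81399922]
(np.float64(310.99278167527524), np.float64(227.49085783733346))
```

View pics/w1.png

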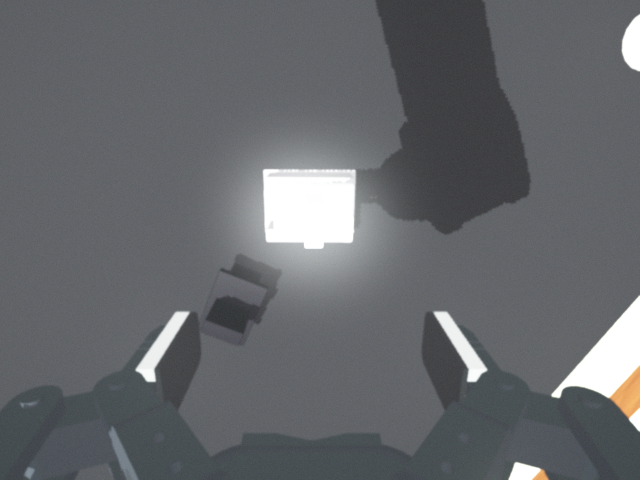

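The wrist view shows the head (glaring) at (310,205), aligned with the picture axes. The tab's end is at columns 304–324, row 248, and the black one is at (240,300).

Run:
```python
from h import *
im=cv2.imread('pics/w1.png'); k=cam('wrist'); g=im.min(2)
for r in (245,247): print(r,np.flatnonzero(g[r,280:350]>200)[[0,-1]]+280)
c=g[:,305:322].mean(1); print('rows',c[240:255].astype(int))
m=(g>225).astype(np.uint8); cs=max((c for c in cv2.findContours(m[:300,200:420],0,2)[0]),key=cv2.contourArea); print(cv2.minAreaRect(cs))
for r in (210,225,238):
  x=np.flatnonzero(g[r,220:420]>215); print(r,x[[0,-1]]+220)
s=env.get_state(); M=R.from_quat(s['eef_rot']).as_matrix()
f=lambda u,v,z:((M.T@(onz(k,u,v,z)-s['tcp_pos']))*100).round(2)
print('tab edge +y',f(314,248,.094),' bar front edge',f(265,242,.05),f(354,242,.05))
print('scene est', (M.T@(np.array([.56,-.247,.072])-s['tcp_pos'])*100).round(2))
```

```text
245 [304 323]
247 [304 323]
rows [255 255 255 255 255 255 255 254 238 182 177 177 176 174 173]
((108.15303802490234, 208.7162628173828), (91.27801513671875, 78.61674499511719), 0.7440592646598816)
210 [264 353]
225 [265 353]
238 [266 352]
tab edge +y [ 0.26  1.89 14.74]  bar front edge [-4.16  2.81 19.14] [ 3.93  2.81 19.14]
scene est [ 0.03  0.18 16.94]
```

{"method": "jog_arm", "body": {
  "steps": "0.1 0.1 5 0; 0.1 0.1 10 0; 0.1 0.1 14 0; 0.1 0.1 16 0; 0.1 0.1 17.5 0; 0.1 0.1 18.5 0; 0.1 0.1 18.5 0; 0.1 0.1 18.5 0",
  "claw": 0
}}

```text
t: 3.7
tcp_pos: [0.5608, -0.2468, 0.0573]
eef_rot: [0.969, 0.247, 0.001, 0.0]
ft_force: [-0.1, 0.0, -0.2]
grip_width: 1.004
```

{"method": "jog_arm", "body": {
  "steps": "0 0 0 0; 0 0 0 0; 0 0 0 0; 0 0 0 0; 0 0 0 0; 0 0 0 0; 0 0 0 0; 0 0 0 0; 0 0 0 0; 0 0 0 0",
  "claw": 255,
  "grip_force": 80
}}

```text
t: 4.95
tcp_pos: [0.5605, -0.2465, 0.0566]
eef_rot: [0.969, 0.247, 0.0, 0.0]
ft_force: [0.3, 1.0, 5.6]
grip_width: 0.153
```

{"method": "jog_arm", "body": {
  "steps": "0 0 -1 0; 0 0 -3 0; 0 0 -6 0; 0 0 -10 0; 0 0 -14 0; 0 0 -15 0; 2 -4 -15 1; 4 -9 -15 2; 6 -14 -15 3; 8 -20 -15 4; 10 -26 -15 5; 12.5 -32 -15 5; 14.5 -37 -15 5; 15.5 -39.8 -15 5; 15.5 -39.8 -15 5; 15.5 -39.8 -15 5; 15.5 -39.8 -15 5; 15.5 -39.8 -15 5"
}}

```text
t: 7.2
tcp_pos: [0.506, 0.1761, 0.2063]
eef_rot: [0.979, 0.203, -0.0, 0.0]
ft_force: [-0.1, -0.2, -3.4]
grip_width: 0.15
```

Run:
```python
from h import *
s=env.get_state();print(s['t'],s['tcp_pos'],R.from_quat(s['eef_rot']).as_matrix()[:,0],s['ft_force'],s['torque'],s['grip_width'])
im,k=grab('wrist','w2.png'); print(proj(k,[.4824,.2322,.066]))
```

```text
7.2 [0.50598501 0.17611491 0.20628561] [ 9.17209362e-01  3.98405527e-01 -1.51396770e-04] [-0.05450241 -0.2443664  -3.43342337] [-0.03204765  0.00249043  0.01494133] 0.15034432268837036
(np.float64(312.0113101134613), np.float64(145.29513889864802))
```

View pics/w2.png

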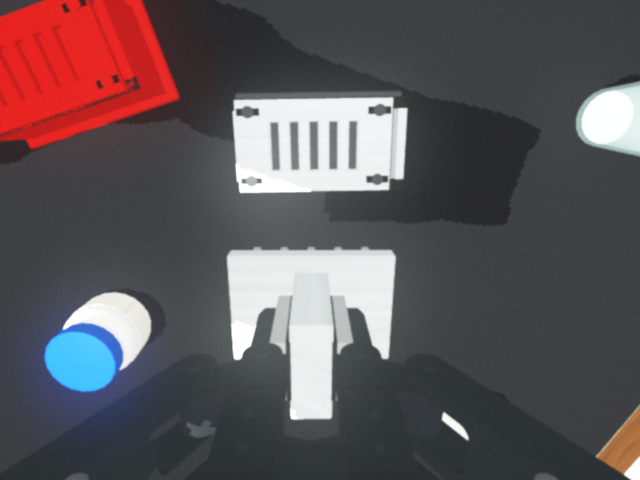

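The wrist view shows five slots at columns 275–353, row 146. The held head's crossbar back edge is at row 250, columns 228–395, with five blade ends peeking out (middle about column 311). Next I measure both in tool axes.

Run:
```python
from h import *
im=cv2.imread('pics/w2.png'); k=cam('wrist'); g=im.max(2)
s=env.get_state(); M=R.from_quat(s['eef_rot']).as_matrix()
f=lambda u,v,z:((M.T@(onz(k,u,v,z)-s['tcp_pos']))*100).round(2)
roi=(g[115:178,262:366]<160).astype(np.uint8)
n,l,st,c=cv2.connectedComponentsWithStats(roi)
sl=[]
for i in range(1,n):
    if st[i,4]>100:
        ys,xs=np.nonzero(l==i); r=cv2.fitLine(np.c_[xs,ys].astype(np.float32),cv2.DIST_L2,0,.01,.01).ravel()
        p=c[i]+[262,115]; sl.append(p); print('slot',p.round(1),st[i,2:],'tilt',np.degrees(np.arctan2(r[0],r[1])).round(1),f(*p,.065))
e=g[225:300]; 
for u in range(232,394,16):
    col=e[:,u].astype(float); j=np.argmax(np.diff(col)); print(u,j+225,end='; ')
print()
T=s['tcp_pos'][2]; zt=T-.006; zb=T-.014   # crossbar top/bottom
for r in (265,285,300):
    x=g[r,200:420].astype(float); d=np.diff(x); L,Rr=np.argmax(d[:60])+200.5,np.argmin(d[160:])+360.5; print(r,L,Rr,f((L+Rr)/2,r,zt))
for r in (247,248,249): print(r,g[r,245:375].tolist())
print('bar back edge',f(312,251,zt))
```

```text
slot [313.5 144.9] [  8  47 324] tilt 1.8 [ 0.18 -6.11 14.13]
slot [333.  144.9] [  7  47 328] tilt 179.9 [ 1.57 -6.11 14.13]
slot [352.3 145.2] [  8  46 299] tilt 178.8 [ 2.95 -6.09 14.13]
slot [274.7 145. ] [  8  46 298] tilt 2.6 [-2.59 -6.1  14.13]
slot [294.2 144.9] [  9  46 310] tilt 1.4 [-1.2  -6.11 14.13]
232 249; 248 249; 264 249; 280 249; 296 249; 312 246; 328 249; 344 249; 360 249; 376 249; 392 250; 
265 226.5 394.5 [-0.02 -2.2   0.6 ]
285 228.5 393.5 [-0.   -1.31  0.6 ]
300 229.5 392.5 [ 0.   -0.61  0.6 ]
247 [86, 86, 87, 85, 87, 85, 90, 93, 111, 137, 152, 156, 157, 158, 154, 135, 110, 95, 90, 91, 90, 89, 88, 92, 92, 93, 95, 89, 94, 96, 95, 91, 95, 93, 94, 110, 136, 153, 158, 157, 158, 150, 134, 110, 95, 91, 92, 92, 89, 93, 91, 92, 88, 86, 90, 93, 92, 90, 90, 91, 89, 98, 116, 143, 155, 158, 157, 157, 150, 130, 103, 96, 88, 92, 90, 90, 90, 92, 91, 90, 88, 90, 90, 90, 88, 91, 90, 87, 96, 119, 142, 156, 157, 158, 156, 148, 120, 99, 88, 88, 87, 89, 87, 85, 88, 82, 87, 89, 86, 89, 89, 87, 87, 85, 89, 98, 127, 152, 160, 158, 157, 155, 147, 120, 94, 88, 85, 81, 80, 86]
248 [87, 9
[... 555 characters left out ...]
91, 91, 92]
249 [113, 112, 118, 119, 118, 116, 119, 132, 158, 182, 186, 187, 189, 188, 183, 177, 148, 125, 117, 121, 120, 118, 120, 118, 118, 119, 117, 118, 120, 121, 120, 118, 117, 117, 131, 158, 181, 189, 190, 190, 186, 181, 171, 144, 126, 120, 121, 119, 121, 118, 120, 120, 120, 121, 120, 117, 119, 119, 118, 118, 123, 131, 158, 184, 189, 191, 189, 189, 186, 169, 141, 121, 121, 116, 121, 123, 121, 117, 115, 119, 119, 118, 118, 118, 121, 114, 119, 120, 134, 165, 184, 193, 196, 193, 190, 186, 167, 145, 132, 128, 128, 128, 131, 131, 130, 126, 130, 127, 128, 128, 129, 129, 128, 127, 133, 150, 173, 189, 193, 193, 190, 191, 184, 170, 144, 131, 127, 128, 129, 125]
bar back edge [ 0.04 -2.81  0.6 ]
```

Run:
```python
from h import *
k=cam('wrist'); s=env.get_state(); M=R.from_quat(s['eef_rot']).as_matrix(); T=s['tcp_pos'][2]
f=lambda u,v,h:((M.T@(onz(k,u,v,T-h)-s['tcp_pos']))*100).round(2)
g=cv2.imread('pics/w2.png').max(2).astype(float)
for r in (247,248):
    w=np.clip(g[r,245:375]-110,0,60); c=[(w[a-245:b-245]*np.arange(a,b)).sum()/w[a-245:b-245].sum() for a,b in [(248,268),(276,294),(303,320),(330,346),(356,372)]]; print(np.round(c,1))
print('blades',[f(u,247.2,.048)[0] for u in c])
for h in (.044,.048,.052): print('tip',h,f(c[2],246.7,h))
for h in (.010,.014,.018): print('bar bottom',h,f(c[2],249.2,h))
print(g[240:262,300].astype(int), g[240:262,271].astype(int))
print('slot ends',f(313.5,121.5,T-.066),f(313.5,168.5,T-.066),g[110:180,313].astype(int))
```

```text
[257.  284.  310.7 337.6 364.3]
[257.  284.  310.7 337.6 364.5]
blades [np.float64(-2.81), np.float64(-1.41), np.float64(-0.01), np.float64(1.38), np.float64(2.78)]
tip 0.044 [-0.01 -1.71  4.4 ]
tip 0.048 [-0.01 -1.58  4.8 ]
tip 0.052 [-0.01 -1.44  5.2 ]
bar bottom 0.01 [-0.01 -2.75  1.  ]
bar bottom 0.014 [-0.01 -2.61  1.4 ]
bar bottom 0.018 [-0.01 -2.47  1.8 ]
[ 92  91  89  85  92  92  93  93  94 117 181 210 217 217 219 227 231 235
 236 237 237 237] [ 91  91  91  88  93  91  90  95  90 117 181 212 216 218 220 227 231 234
 235 236 237 237]
slot ends [ 0.18 -7.71 14.03] [ 0.18 -4.45 14.03] [243 243 243 243 244 242 244 244 243 241 232 195 147 125 120 118 118 118
 120 120 119 118 115 118 122 122 121 123 118 120 121 118 121 117 123 119
 121 124 124 124 126 123 123 125 126 128 126 126 122 122 122 122 123 122
 124 124 124 124 143 197 227 238 242 244 243 244 243 242 243 242]
```

{"method": "jog_arm", "body": {
  "steps": "0.2 -3 2 0; 0.2 -6 4 0; 0.2 -6 6.5 0; 0.2 -6 7.8 0; 0.2 -6 8.4 0; 0.2 -6 8.4 0; 0.2 -6 8.4 0; 0.2 -6 8.4 0"
}}

```text
t: 8.25
tcp_pos: [0.4841, 0.2331, 0.1229]
eef_rot: [0.979, 0.204, 0.001, -0.0]
ft_force: [-0.4, -0.2, -2.4]
grip_width: 0.153
```

Run:
```python
from h import *
s=env.get_state();print(s['t'],s['tcp_pos'],s['ft_force'],s['torque'])
a,ka=grab('scene','s3.png');b,kb=grab('side','d3.png')
print(proj(ka,[.4824,.2322,.07]),proj(kb,[.4824,.2322,.07]))
z=lambda im,k:(lambda p:cv2.resize(im[int(p[1])-60:int(p[1])+60,int(p[0])-64:int(p[0])+64],(400,375),interpolation=cv2.INTER_CUBIC))(proj(k,[.4824,.2322,.08]))
cv2.imwrite('pics/c3.png',np.hstack([z(a,ka),z(b,kb)])[:,:,::-1])
```

```text
8.25 [0.48407482 0.23314137 0.12289444] [-0.38100243 -0.17657804 -2.43205614] [0.0252873  0.01762217 0.0129841 ]
(np.float64(438.7792711075619), np.float64(295.45258413775366)) (np.float64(316.08040069056204), np.float64(344.01519054291623))
```

View pics/c3.png

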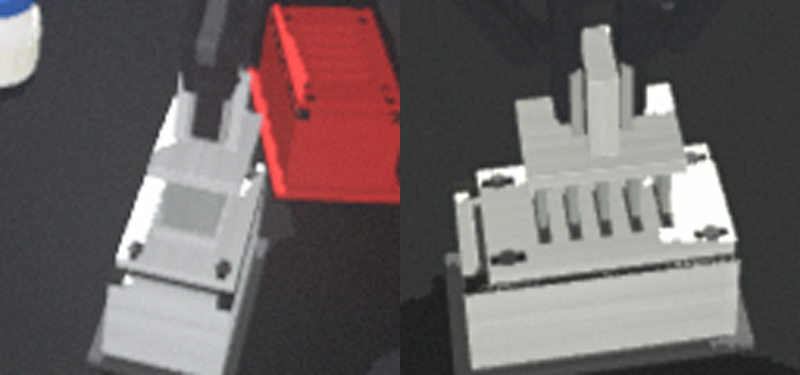

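The side view shows all five blades directly above their five dark slots, with the platen not yet reached. I go down gently.

{"method": "jog_arm", "body": {
  "steps": "0 0 0.3 0; 0 0 0.6 0; 0 0 0.8 0; 0 0 0.9 0; 0 0 1.0 0; 0 0 1.1 0; 0 0 1.2 0; 0 0 1.2 0; 0 0 1.2 0; 0 0 1.2 0"
}}

```text
t: 9.6
tcp_pos: [0.4837, 0.2331, 0.1104]
eef_rot: [0.979, 0.204, 0.0, -0.0]
ft_force: [-0.4, -0.5, -2.8]
grip_width: 0.154
```

{"method": "jog_arm", "body": {
  "steps": "0 0 0.1 0; 0 0 0.2 0; 0 0 0.3 0; 0 0 0.4 0; 0 0 0.5 0; 0 0 0.6 0; 0 0 0.6 0; 0 0 0.6 0"
}}

```text
t: 10.6
tcp_pos: [0.4837, 0.233, 0.1043]
eef_rot: [0.979, 0.204, 0.0, 0.0]
ft_force: [0.4, -0.9, -2.7]
grip_width: 0.153
```

{"method": "jog_arm", "body": {
  "steps": "0 0 0.2 0; 0 0 0.4 0; 0 0 0.6 0; 0 0 0.8 0; 0 0 1.0 0; 0 0 1.2 0; 0 0 1.4 0; 0 0 1.6 0; 0 0 1.6 0; 0 0 1.6 0"
}}

```text
t: 11.85
tcp_pos: [0.4836, 0.233, 0.0883]
eef_rot: [0.979, 0.204, 0.0, -0.0]
ft_force: [-1.0, -1.0, 2.2]
grip_width: 0.158
```

{"method": "jog_arm", "body": {
  "steps": "0 0 0.1 0; 0 0 0.2 0; 0 0 0.3 0; 0 0 0.4 0; 0 0 0.5 0; 0 0 0.6 0; 0 0 0.6 0; 0 0 0.6 0"
}}

```text
t: 12.85
tcp_pos: [0.4837, 0.233, 0.0821]
eef_rot: [0.979, 0.204, 0.0, 0.0]
ft_force: [-1.1, 0.4, 2.2]
grip_width: 0.151
```

{"method": "jog_arm", "body": {
  "steps": "0 0 0.05 0; 0 0 0.1 0; 0 0 0.1 0; 0 0 0.1 0"
}}

```text
t: 13.35
tcp_pos: [0.4837, 0.233, 0.0813]
eef_rot: [0.979, 0.204, 0.0, -0.0]
ft_force: [-1.8, -0.5, 3.2]
grip_width: 0.157
```

{"method": "jog_arm", "body": {
  "steps": "0 0 0.05 0; 0 0 0.1 0; 0 0 0.1 0; 0 0 0.1 0"
}}

```text
t: 13.85
tcp_pos: [0.4837, 0.2331, 0.0803]
eef_rot: [0.979, 0.204, 0.0, -0.0]
ft_force: [-2.0, -0.8, 5.3]
grip_width: 0.155
```

{"method": "jog_arm", "body": {
  "steps": "0 0 0.05 0; 0 0 0.1 0; 0 0 0.1 0; 0 0 0.1 0"
}}

```text
t: 14.35
tcp_pos: [0.4837, 0.233, 0.0796]
eef_rot: [0.979, 0.204, 0.0, -0.0]
ft_force: [-3.8, -1.2, 9.1]
grip_width: 0.155
```

{"method": "jog_arm", "body": {
  "steps": "0 0 0.05 0; 0 0 0.1 0; 0 0 0.1 0; 0 0 0.1 0"
}}

```text
t: 14.85
tcp_pos: [0.4837, 0.2331, 0.079]
eef_rot: [0.979, 0.204, 0.0, -0.0]
ft_force: [-4.0, -1.5, 11.9]
grip_width: 0.158
```

{"method": "jog_arm", "body": {
  "steps": "0 0 0.05 0; 0 0 0.05 0; 0 0 0.05 0; 0 0 0.05 0"
}}

```text
t: 15.35
tcp_pos: [0.4837, 0.2331, 0.0786]
eef_rot: [0.979, 0.204, -0.0, -0.0]
ft_force: [-4.3, -1.5, 15.0]
grip_width: 0.154
```

{"method": "jog_arm", "body": {
  "steps": "0 0 -0.05 0; 0 0 -0.1 0; 0 0 -0.1 0"
}}

```text
t: 15.72
tcp_pos: [0.4837, 0.233, 0.079]
eef_rot: [0.979, 0.204, 0.0, -0.0]
ft_force: [-3.2, -0.3, 7.7]
grip_width: 0.151
```

{"method": "jog_arm", "body": {
  "steps": "0 0 -0 0; 0 0 0 0; 0 0 0 0; 0 0 0 0; 0 0 0 0; 0 0 0 0; 0 0 0 0; 0 0 0 0",
  "claw": 0
}}

```text
t: 16.73
tcp_pos: [0.4836, 0.233, 0.0788]
eef_rot: [0.979, 0.204, 0.0, -0.0]
ft_force: [-0.3, -0.2, -0.5]
grip_width: 1.002
```

{"method": "jog_arm", "body": {
  "steps": "0 0 -1 0; 0 0 -3 0; 0 0 -6 0; 0 0 -10 0; 0 0 -14 0; 0 3 -16 0; 0 6 -16 0; 0 6 -16 0; 0 6 -16 0; 0 6 -16 0"
}}

```text
t: 17.98
tcp_pos: [0.5071, 0.1791, 0.2387]
eef_rot: [0.979, 0.205, -0.0, -0.0]
ft_force: [0.8, -0.1, -0.9]
grip_width: 1.0
```

Run:
```python
from h import *
s=env.get_state();print(s['t'],s['tcp_pos'],s['ft_force'],s['grip_width'])
a,ka=grab('scene','s4.png');b,kb=grab('side','d4.png');w,k=grab('wrist','w4.png')
z=lambda im,k:(lambda p:cv2.resize(im[int(p[1])-45:int(p[1])+45,int(p[0])-60:int(p[0])+60],(400,300),interpolation=cv2.INTER_CUBIC))(proj(k,[.4824,.2322,.08]))
cv2.imwrite('pics/c4.png',np.vstack([np.hstack([z(a,ka),z(b,kb)]),np.hstack([cv2.resize(w,(400,300)),cv2.resize(b,(400,300))])])[:,:,::-1])
```

```text
17.975 [0.50712005 0.17909472 0.23869916] [ 0.82455321 -0.11786963 -0.92970918] 0.9998128294754476
```

View pics/c4.png

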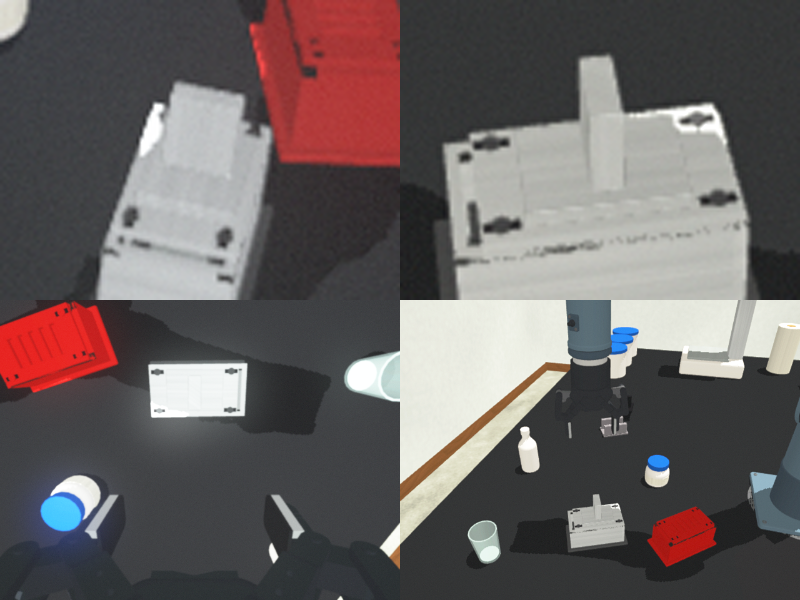

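The picture shows the head seated in the plate, with tub, beaker and bottle standing. I check the seat height numerically and compare the plate before and after.

Run:
```python
from h import *
ka,kb=cam('scene'),cam('side')
a=cv2.imread('pics/s4.png');b=cv2.imread('pics/d4.png');b0=cv2.imread('pics/side0.png');a0=cv2.imread('pics/scene0.png')
pa=proj(ka,[.4824,.2322,.08]);pb=proj(kb,[.4824,.2322,.08]);print(pa,pb)
z=lambda im,p:cv2.resize(im[int(p[1])-45:int(p[1])+45,int(p[0])-60:int(p[0])+60],(400,300),interpolation=cv2.INTER_CUBIC)
n=lambda im:cv2.normalize(im,None,0,255,cv2.NORM_MINMAX)
cv2.imwrite('pics/c5.png',np.vstack([np.hstack([z(a,pa),z(b,pb)]),np.hstack([z(a0,pa),z(b0,pb)])]))
# predicted tab top centre / bar corners for home pose, crop px
x=np.array([np.cos(np.radians(23.5)),np.sin(np.radians(23.5)),0]);y=np.array([x[1],-x[0],0]);o=np.array([.4836,.233,0])
for dz in (0,.003):
  for nme,P in [('tab c',o),('tab+x+y',o+.007*x+.018*y),('tab-x-y',o-.007*x-.018*y),('tab+x-y',o+.007*x-.018*y),('tab-x+y',o-.007*x+.018*y)]:
    P=P+[0,0,.118+dz]; f=lambda k,p:((np.array(proj(k,P))-[int(p[0])-60,int(p[1])-45])*10/3).round(0); print(dz,nme,f(ka,pa),f(kb,pb)+[400,0])
```

```text
(np.float64(439.4093911680102), np.float64(290.9422016996419)) (np.float64(315.9825661948621), np.float64(339.03578915536593))
0 tab c [210.  96.] [599.  85.]
0 tab+x+y [172.  96.] [577.  58.]
0 tab-x-y [247.  96.] [622. 114.]
0 tab+x-y [242. 111.] [587. 118.]
0 tab-x+y [177.  81.] [609.  54.]
0.003 tab c [210.  91.] [599.  80.]
0.003 tab+x+y [172.  92.] [576.  52.]
0.003 tab-x-y [248.  91.] [622. 109.]
0.003 tab+x-y [243. 106.] [587. 113.]
0.003 tab-x+y [178.  77.] [609.  49.]
```

View pics/c5.png

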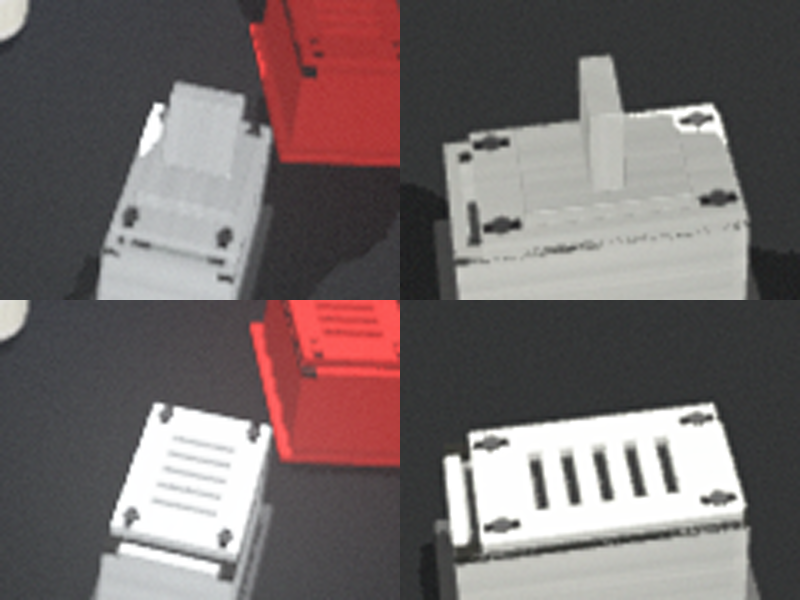

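Tab corners in the side view, e.g. (579,59) and (623,113), match the home prediction (577,58) and (622,114). The plate screws haven't moved, so the head is home and the gasket has recovered. I hand the job in.

```bash
python3 -c "
from station import env
print(env.finish_job())"
```

```text
the job is handed in; nothing more can be done
None
```

The bare-metal shear head is in the metal cell with all five blades in their slots and its crossbar on the plate. I handed the job in at about 18 s of the 72 s.

- **Finding the slots:** I found the plate's offset by looking with the wrist camera, and the blades met no resistance going in.
- **Pressing:** The platen resisted with about 5 N. I pressed until the gasket gave, about 18 N in all, against the 30 N limit. Then I eased off, let go and moved clear.
- **Seat height:** In the side view the tab's corners lie within about 1 px (roughly 1.5 mm) of where they should be with the head home. The plate's screws are back at their starting pixels. The platen's depth was not measured directly; I judged it by the head's height and the gasket giving.
- **Bystanders:** Bottle, tub and beaker are still standing, and the arm went nowhere near them; I did not measure their positions again. The gripper is open and clear, with about zero contact force.
- **Unclear check:** The box's end wall looked brighter and slightly higher in the after picture. I put that down to lighting, because the plate's screws had not moved. No check failed.

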